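# Unload a cured test plate: weights to their holders, plate to its nest

### The arm

A 7-joint arm with a two-finger parallel gripper is mounted at the origin on a cart in front of the work surface, level with it; the furniture and walls round the work are solid. World frame = base frame: x ahead of the robot, y to its left, z up, the work surface at z = 0. Lengths are in mm, angles in rad, forces in N, time in s.
With the tool pointing down it reaches from about 400 to 875 mm from the base axis. Payload 19.3 kg.
Tool frame: the origin (TCP) lies at the very end of the fingers, on their centre line; the grasp point (between the pads) lies 19 mm behind it (grip_point_offset is the z of the grasp point in the tool frame, in mm); z points along the fingers, y is the line along which they close (so a half turn about z gives the same grasp; the last joint's range is limited). The gripper opens to 85 mm and grips with 20 to 120 N. Pads are 22 mm wide; open, the fingers measure 114 mm over their backs; the gripper's body (76 mm by 85 mm) begins 54 mm behind the grasp point. The pads swing forward as they close: fully open they stand 13 mm farther back than shut.
Start: joints at [1.051, 0.521, -0.036, 1.599, 0.021, 1.021, -0.113], TCP at [271.713, -562.838, 231.291] pointing down, gripper open.
Joint ranges: [-2.91, 2.91], [-0.3, 2.13], [-1.5, 1.42], [0.17, 2.43], [-1.26, 4.41], [0.16, 1.93], [-2.52, 2.52]. Speed limits (rad/s): [1.89, 1.89, 2.39, 2.39, 3.01, 3.01, 3.01].

### API

Orientations are given as a 3x3 rotation matrix whose columns are the frame's x, y, z axes.
In Python, from workcell import movep, movel, goto_joints, open_gripper, clamp, wait, inverse_kinematics, read_state, camera, PlanningError, finish_job, grip_point_offset gives the robot as it stands. Calls block until the motion is done:
- movep(position, orientation): joint-space move of the TCP to a pose.
- movel(position, frame=None, max_speed=150, guard=None): straight line of the TCP; frame=None keeps the orientation; max_speed is the mean speed in mm/s. With guard (N) it stops when the force on the tool has changed by that much, and returns True; else False.
- goto_joints(angles): joint-space move.
- open_gripper() and clamp(): open the fingers fully, or close them until they stop; the grip force is fixed at half the most.
- wait(seconds).
- inverse_kinematics(position, orientation): joint angles nearest the present ones, or None.
- read_state(): the state.
- camera(name): name is "scene" or "side" or "wrist"; returns a dict with "image" (480x640x3 uint8, blue, green, red), "range_z" (480x640 float32, mm along the optical axis (not along the pixel's ray), 0 where there is no reading), "fx", "fy", "cx", "cy" (pixels), "dist_coeffs" ([k1, k2, p1, p2, k3] as OpenCV has them; the pictures are not rectified), "cam_to_world" (4x4, takes a point from camera to world coordinates). Camera axes: x right, y up, looking along -z (the intrinsics and any distortion apply to the point x, -y, -z); pixel columns grow to the right and rows downward; lengths in mm; the calibration is good to about 2 mm. A picture is of the moment at which its call begins.
A pose or a line that the arm cannot do raises PlanningError and nothing moves.
- finish_job(): hands the job in; it is judged then, once.
The state is a dict: "time": time; "qpos": joint angles; "qvel": joint speeds; "joint_efforts": joint torques, N m; "eef_pos": TCP position; "tool_rot": TCP orientation; "ft_force": force on the tool from outside, world axes, zero at the start; "torque": the same for the moment, N m; "finger_gap": finger opening in mm; "gripper_force": force on a finger pad.
Only numpy, scipy, OpenCV 4.12 (cv2) and the standard library are available. Lean on these libraries where they do the work, as an engineer would, in place of code of your own. Each camera call takes 0.05 s, during which the arm holds its last target. There are 200 camera calls.

### The job

The glue in the test plate has set, so take apart the stack of steel weights that pressed it: put each of the three weights flat into the well of its own holder block (small weight in the small well, medium in the medium, large in the large), and lay the plate flat in the low metal nest, lengthwise between the end stops and between the pins. Keep everything upright and set it down gently, without dropping it, and leave the film roll and the stoppered flask where they stand.

Things in the scene. Friction and masses are not known exactly. Their poses are not given: they have to be found in the camera images.
- weight_small: The small plain steel disc weight, a flat-topped cylinder 28 mm in diameter and 24 mm high, about 0.12 kg; it starts at the top of the stack, on the medium weight (up to 4 mm off centre). Origin: centre of its underside; z up.
- weight_medium: The medium plain steel disc weight, a flat-topped cylinder 42 mm in diameter and 24 mm high, about 0.25 kg; it starts on the large weight, under the small one (up to 4 mm off centre). Origin: centre of its underside; z up.
- weight_large: The large plain steel disc weight, a flat-topped cylinder 58 mm in diameter and 24 mm high, about 0.48 kg; it starts in the middle of the plate, under the medium weight (up to 4 mm off centre). Origin: centre of its underside; z up.
- test_plate: Flat glued test plate, 120 x 48 x 12 mm (white upper layer on metal), about 0.16 kg; it lies on the worktop and carries the stack of three weights. Origin: centre of its underside; x along its 120 mm length, y across its 48 mm width, z up. Grip it across its width.
- holder_small: Fixed square grey plastic holder block, 92 x 92 x 14 mm, for the small weight: in its middle a round well 40 mm in diameter and 8 mm deep (the well floor is 6 mm above the worktop, the rim 14 mm). Origin: centre of its underside; z up.
- holder_medium: Fixed square grey plastic holder block, 92 x 92 x 14 mm, for the medium weight: in its middle a round well 54 mm in diameter and 8 mm deep (the well floor is 6 mm above the worktop, the rim 14 mm). Origin: centre of its underside; z up.
- holder_large: Fixed square grey plastic holder block, 92 x 92 x 14 mm, for the large weight: in its middle a round well 70 mm in diameter and 8 mm deep (the well floor is 6 mm above the worktop, the rim 14 mm). Origin: centre of its underside; z up.
- plate_nest: Fixed low metal nest for the plate: base 160 x 92 mm, 8 mm thick; a stop across each end (136 mm free between them) and four 8 mm pins at x = +-48, y = +-36 mm (64 mm free between the rows), stops and pins 18 mm high over the worktop. Long sides are open between the pins. Origin: centre of its underside; x along its length, y across, z up.
- film_roll: Bystander: white roll of sealing film standing on end, 52 mm in diameter, 50 mm high. Origin: centre of its underside.
- stoppered_flask: Bystander: small stoppered conical glass flask, 52 mm in diameter, 104 mm high. Origin: centre of its underside.
Not all that is in view belongs to the job. What is shaped like the weight_medium but brown or purple is not meant.

How it is judged:
By the outcome, as a careful person would: the job done as asked, in the order asked, and still so for the second after the job is handed in, with the robot touching nothing.
It also fails if it takes over 128 s, if anything falls off the work surface, if the arm or the gripper's body presses on something with over 40 N, if the wrist force passes 120 N, or if a joint passes its speed limit or range.

## Working session

There is one attempt and no reset: what is moved stays moved. The work goes in short steps, each a Python script; the robot and the scene stay as the last script left them, time stands still between calls to the robot, and variables do not carry over. Pictures are saved under pics/ and viewed, at most 14 in all, crops included, and the job is handed in when it is done.

```bash
mkdir -p pics; ls; python3 - <<'E'
from workcell import *
import cv2,numpy as np
s=read_state();print(s['time'],s['eef_pos'],s['tool_rot'],s['finger_gap'],grip_point_offset)
for n in("scene","side"):
    c=camera(n);cv2.imwrite(f"pics/{n}0.png",c["image"]);np.savez(f"{n}0.npz",**c)
    print(n,c["fx"],c["dist_coeffs"],np.round(c["cam_to_world"],3))
E
```

```text
pics
0.0 [ 271.57001932 -562.56270335  230.73607498] [[ 9.00539327e-01  4.34774223e-01 -5.43230325e-04]
 [ 4.34774555e-01 -9.00538840e-01  9.40106753e-04]
 [-8.04658238e-05 -1.08278583e-03 -9.99999411e-01]] 85.44191286695155 -18.700000000000003
scene 618.0516037218663 [-0.19650706  0.          0.          0.          0.        ] [[ 6.580000e-01  4.930000e-01 -5.700000e-01 -5.420350e+02]
 [-7.530000e-01  4.470000e-01 -4.830000e-01 -9.364230e+02]
 [ 1.700000e-02  7.470000e-01  6.650000e-01  1.307908e+03]
 [ 0.000000e+00  0.000000e+00  0.000000e+00  1.000000e+00]]
side 445.4702202966353 [-0.06637169  0.          0.          0.          0.        ] [[-9.61000e-01  1.39000e-01 -2.39000e-01  2.27666e+02]
 [-2.75000e-01 -5.49000e-01  7.89000e-01  7.49817e+02]
 [-2.10000e-02  8.24000e-01  5.66000e-01  6.67115e+02]
 [ 0.00000e+00  0.00000e+00  0.00000e+00  1.00000e+00]]
```

View pics/scene0.png

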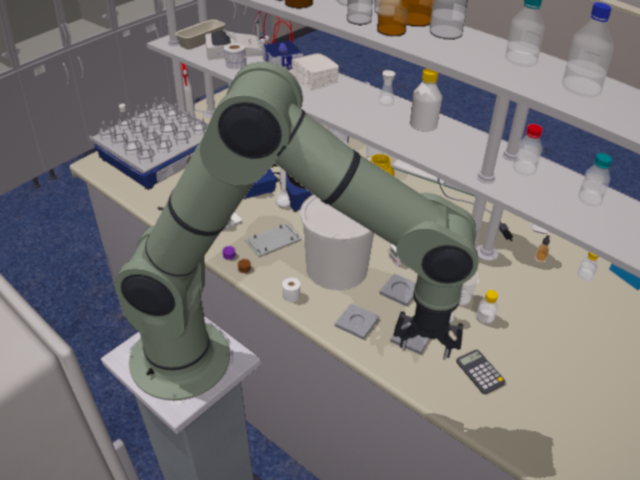

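View pics/side0.png

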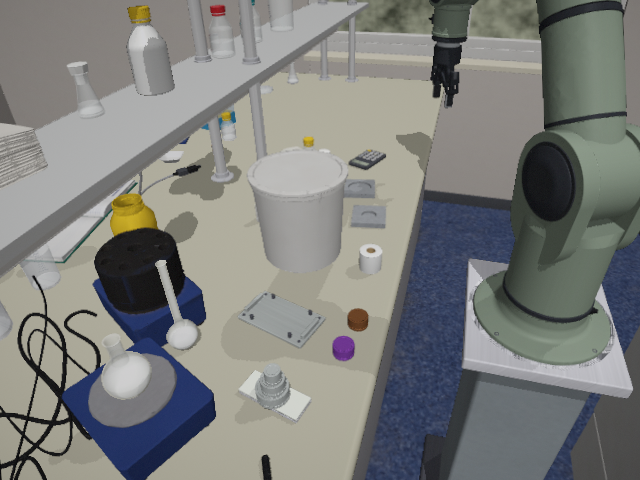

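The side view shows the stack at (272,388) on the plate, the nest at (282,318), the film roll at (370,258), the bucket at (300,210) and two holders at (368,215) and (358,188). The scene view shows the holders at (357,320), (400,288) and (410,340). The shelf is overhead to the rear.

```bash
cat > h.py <<'E'
from workcell import *
import cv2,numpy as np
def rays(c,px):
    K=np.array([[c["fx"],0,c["cx"]],[0,c["fy"],c["cy"]],[0,0,1.]])
    n=cv2.undistortPoints(np.float64(px).reshape(-1,1,2),K,np.float64(c["dist_coeffs"]))[:,0]
    return np.c_[n[:,0],-n[:,1],-np.ones(len(n))]
def w(c,px,z=None):
    """world points by depth, or on plane z"""
    d=rays(c,px);T=c["cam_to_world"]
    if z is None:
        s=np.array([c["range_z"][int(round(v)),int(round(u))] for u,v in px])
    else:
        D=d@T[:3,:3].T; s=(z-T[2,3])/D[:,2]
    return (d*s[:,None])@T[:3,:3].T+T[:3,3]
def cloud(c):
    v,u=np.mgrid[0:480,0:640];px=np.c_[u.ravel(),v.ravel()]
    P=w(c,px);P[c["range_z"].ravel()==0]=np.nan
    return P.reshape(480,640,3)
def R(a):
    """tool down, closing axis y at angle a (world)"""
    y=np.array([np.cos(a),np.sin(a),0]);z=np.array([0,0,-1.]);return np.c_[np.cross(y,z),y,z]
E
python3 - <<'E'
from h import *
np.set_printoptions(suppress=True,precision=1)
c=dict(np.load("side0.npz"))
for n,p in dict(stack=(270,370),plL=(255,380),plR=(300,405),nest=(282,318),roll=(370,250),brown=(358,315),purple=(343,343),bucketTop=(300,165),bucketFront=(300,250),h1=(368,215),h2=(358,188),shelf=(200,120),shelfedge=(130,155),shelfedge2=(300,38),hot=(180,380),stir=(183,335),stirtop=(163,265),blue2=(200,300),blackpen=(265,465)).items(): print(n,w(c,[p])[0])
c=dict(np.load("scene0.npz"));print('scene')
for n,p in dict(h1=(350,315),h2=(393,285),h3=(408,343),nest=(272,240),brown=(244,265),calc=(480,370),vial=(488,305),bucket=(340,215),b2=(338,270),shelf=(400,165),shelfedge=(300,112)).items(): print(n,w(c,[p])[0])
E
```

```text
stack [456.7 338.   85.3]
plL [502.5 314.4  13.2]
plR [409.2 341.2  13.7]
nest [512.7 154.6   8.1]
roll [377.6 -74.7  41. ]
brown [360.8 122.2  24.2]
purple [371.8 199.8  23.2]
bucketTop [ 554.9 -118.4  219. ]
bucketFront [521.6   4.   71.4]
h1 [ 424.  -278.1    5.7]
h2 [ 484.4 -418.3    7.7]
shelf [719.6  -2.4 356. ]
shelfedge [729.9 203.3 371.1]
shelfedge2 [ 763.5 -746.   370.1]
hot [597.5 385.2  69. ]
stir [663.8 275.9  41.4]
stirtop [672.1 264.  199.7]
blue2 [662.4 203.9  66.6]
blackpen [425.9 453.5  14.7]
scene
h1 [ 416.5 -248.2   14. ]
h2 [ 603.6 -263.4    4.6]
h3 [ 445.9 -428.9    8.6]
nest [505.8 146.    7.2]
brown [357.4 120.2  16.4]
calc [ 491.7 -630.8   14.8]
vial [ 659.5 -544.9   71.3]
bucket [543.6 -95.5 217.2]
b2 [ 474.2 -152.3   87.4]
shelf [1138.3   90.8    9. ]
shelfedge [ 141.5 -310.6  792.5]
```

```bash
python3 - <<'E'
from h import *
np.set_printoptions(suppress=True,precision=2)
p=np.array([430,-330,380.]);a=np.arctan2(p[1],p[0])
for q in ([430,-330,380.],[480,290,380.],[600,-263,30],[457,338,30]):
    print(q,inverse_kinematics(q,R(np.arctan2(q[1],q[0]))))
movep(p,R(a));s=read_state();print(s['time'],s['eef_pos'])
c=camera("wrist");cv2.imwrite("pics/w1.png",c["image"]);np.savez("w1.npz",**c);print(c["cam_to_world"])
E
```

```text
[430, -330, 380.0] [ 0.71  0.27 -0.21  1.6   0.06  1.28 -0.17]
[480, 290, 380.0] [ 0.1   0.47 -1.11  1.53  0.43  1.41 -0.49]
[600, -263, 30] [ 0.45  0.82 -0.2   1.63  0.22  0.71 -0.27]
[457, 338, 30] [-0.3   0.8  -0.63  1.86  0.7   0.72 -0.7 ]
1.3083 [ 429.13 -331.23  379.18]
[[   0.79    0.58    0.2   480.32]
 [  -0.61    0.75    0.26 -265.36]
 [  -0.     -0.33    0.95  521.24]
 [   0.      0.      0.      1.  ]]
```

View pics/w1.png

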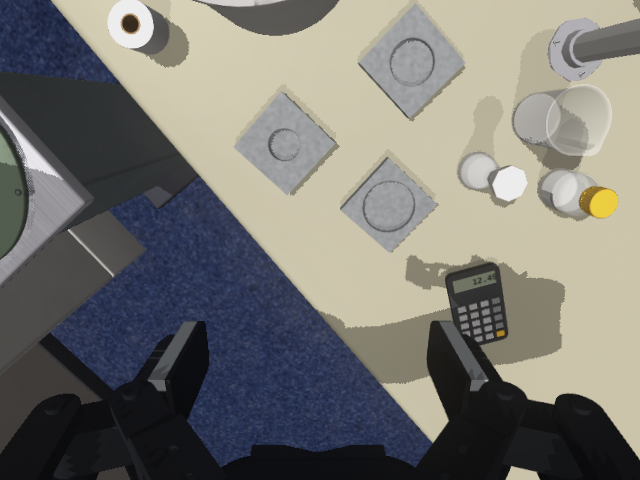

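Wrist view shows the small well at (285,145), medium at (412,62) and large at (389,206). The flask is among the glassware at (490,180), and the film roll is at (130,22).

```bash
python3 - <<'E'
from h import *
np.set_printoptions(suppress=True,precision=1)
c=dict(np.load("w1.npz"));P=cloud(c)
g=cv2.cvtColor(c["image"],cv2.COLOR_BGR2GRAY)
for n,(u,v),d in(("S",(285,145),40),("M",(412,62),54),("L",(389,206),70)):
    X=w(c,[(u,v)],14)[0]
    # block top: points z 11..20 within 70mm ; well: z 3..10 within well
    m=np.linalg.norm(P[...,:2]-X[:2],axis=2)<75
    Z=P[...,2]
    print(n,X,'floor',np.nanmedian(Z[v-4:v+5,u-4:u+5]))
    top=(m&(Z>10.5)&(Z<18)).astype(np.uint8)
    cn=max(cv2.findContours(top,cv2.RETR_EXTERNAL,cv2.CHAIN_APPROX_NONE)[0],key=cv2.contourArea)
    q=w(c,cn[:,0].astype(float),14)[:,:2].astype(np.float32)
    print(' block',cv2.minAreaRect(q),'topz',np.nanmedian(Z[top>0]))
    f=np.zeros_like(top);cv2.drawContours(f,[cn],-1,1,-1)
    hole=((f>0)&(top==0)).astype(np.uint8)
    hn=max(cv2.findContours(hole,cv2.RETR_EXTERNAL,cv2.CHAIN_APPROX_NONE)[0],key=cv2.contourArea)
    q=w(c,hn[:,0].astype(float),14)[:,:2].astype(np.float32)
    print(' well',cv2.minEnclosingCircle(q))
# obstacles near holders
for n,p in dict(cap1=(478,165),cap2=(510,183),yel=(600,203),beaker=(575,115),pole=(575,50),roll=(130,15),calc=(480,280)).items():print(n,w(c,[p])[0])
E
```

```text
S [ 421.5 -273.    14. ] floor 5.466030691134961
 block ((420.3814697265625, -271.65423583984375), (92.57947540283203, 92.44601440429688), 9.392465591430664) topz 13.441762515506667
 well ((420.7631530761719, -271.7453918457031), 19.947050094604492)
M [ 604.2 -289.7   14. ] floor 5.747948225373079
 block ((604.1386108398438, -289.78472900390625), (93.36922454833984, 92.93547058105469), 8.292551040649414) topz 13.481019938693322
 well ((604.1585083007812, -289.7274475097656), 26.8465518951416)
L [ 480.9 -419.2   14. ] floor 5.653646612689613
 block ((479.8863220214844, -419.9431457519531), (92.5703353881836, 93.15386962890625), 10.87338638305664) topz 13.599846190507378
 well ((480.7176513671875, -419.5845031738281), 35.530757904052734)
cap1 [ 597.9 -435.6   40.4]
cap2 [ 600.8 -451.3  104.3]
yel [ 676.1 -537.5  100.4]
beaker [ 727.6 -457.5   36.5]
pole [ 770.2 -395.    22.7]
roll [379.1 -54.7  44.5]
calc [ 524.2 -590.5   11.8]
```

Wells measured: radii and heights match the stated sizes to about 0.5 mm. Next I'll swing over to look at the stack and nest.

```bash
python3 - <<'E'
from h import *
np.set_printoptions(suppress=True,precision=2)
q=np.array(read_state()['qpos']);q[0]=-0.04;goto_joints(q)
s=read_state();print(s['time'],s['eef_pos'])
c=camera("wrist");cv2.imwrite("pics/w2.png",c["image"]);np.savez("w2.npz",**c);print(c["cam_to_world"],c['fx'])
E
```

```text
2.825 [539.92  48.62 379.04]
[[  1.    -0.08  -0.03 532.3 ]
 [  0.09   0.94   0.33 131.79]
 [ -0.    -0.33   0.95 521.08]
 [  0.     0.     0.     1.  ]] 390.78239931949815
```

View pics/w2.png

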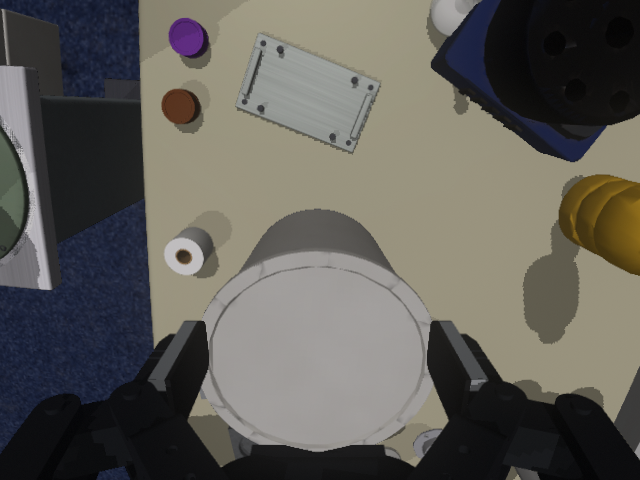

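Nest seen at (308,93), rotated about 20°; film roll at (187,250), decoys at (188,38) and (181,106). The camera looks back under the tool, so I'll swing further for the stack.

```bash
python3 - <<'E'
from h import *
np.set_printoptions(suppress=True,precision=2)
q=np.array(read_state()['qpos']);q[0]=-0.52;goto_joints(q)
s=read_state();print(s['time'],s['eef_pos'])
c=camera("wrist");cv2.imwrite("pics/w3.png",c["image"]);np.savez("w3.npz",**c);print(c["cam_to_world"])
E
```

```text
3.8833 [456.92 291.74 379.1 ]
[[  0.84  -0.51  -0.17 411.49]
 [  0.54   0.8    0.28 362.19]
 [ -0.    -0.33   0.95 521.05]
 [  0.     0.     0.     1.  ]]
```

View pics/w3.png

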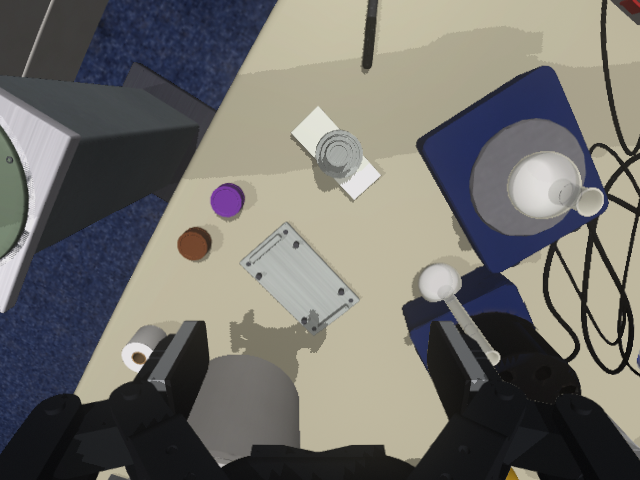

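Stack at (339,152) on the plate, whose corners are (318,107), (382,175), (357,200) and (291,133). Nest at (299,278).

```bash
cat >> h.py <<'E'
def top(P,c,z,X,r,tol=4):
    """image points of the surface at height z within r of X, contour on the plane z"""
    m=((np.linalg.norm(P[...,:2]-np.array(X[:2]),axis=2)<r)&(abs(P[...,2]-z)<tol)).astype(np.uint8)
    cn=max(cv2.findContours(m,cv2.RETR_EXTERNAL,cv2.CHAIN_APPROX_NONE)[0],key=cv2.contourArea)
    return w(c,cn[:,0].astype(float),z)[:,:2].astype(np.float32),np.nanmedian(P[...,2][m>0])
E
python3 - <<'E'
from h import *
np.set_printoptions(suppress=True,precision=1)
c=dict(np.load("w3.npz"));P=cloud(c)
X=w(c,[(339,152)],84)[0];print(X)
for n,z in(("S",84),("M",60),("L",36)):
    q,zz=top(P,c,z,X,60);print(n,cv2.minEnclosingCircle(q),zz)
m=(np.linalg.norm(P[...,:2]-X[:2],axis=2)<90)&(P[...,2]>8)
q,zz=top(P,c,12,X,90);print("plate",cv2.minAreaRect(q),cv2.boxPoints(cv2.minAreaRect(q)),zz)
q=w(c,[(318,107),(382,175),(357,200),(291,133)],12)[:,:2].astype(np.float32);print(q,cv2.minAreaRect(q))
for f in("w3","w2"):
    c=dict(np.load(f+".npz"));P=cloud(c);N=w(c,[(299,278) if f=="w3" else (308,93)],8)[0]
    m=((np.linalg.norm(P[...,:2]-N[:2],axis=2)<110)&(P[...,2]>5)).astype(np.uint8)
    cn=max(cv2.findContours(m,cv2.RETR_EXTERNAL,cv2.CHAIN_APPROX_NONE)[0],key=cv2.contourArea)
    q=w(c,cn[:,0].astype(float),8)[:,:2].astype(np.float32);r=cv2.minAreaRect(q);print(f,"nest",N,r,cv2.boxPoints(r))
for n,p in dict(hotedge=(418,145),hotcorner=(480,265),flask=(440,283),purple=(227,200)).items():print(n,w(dict(np.load("w3.npz")),[p])[0])
E
```

```text
[454.6 337.3  84. ]
S ((454.4430847167969, 335.10626220703125), 13.94595718383789) 83.10930664812764
M ((457.43505859375, 333.1524658203125), 20.979244232177734) 59.36166384692038
L ((460.8982238769531, 332.1224365234375), 29.07456398010254) 35.34450667332675
plate ((423.1857604980469, 338.53521728515625), (48.30059814453125, 44.59709930419922), 77.7855453491211) [[396.3 319.6]
 [439.9 310.2]
 [450.1 357.4]
 [406.5 366.9]] 11.553107977754337
[[409.4 365. ]
 [525.1 338.9]
 [516.4 293.8]
 [397.6 320.3]] ((462.03277587890625, 329.60528564453125), (46.237674713134766, 121.74363708496094), 77.40703582763672)
w3 nest [511.6 154.5   8. ] ((516.0945434570312, 150.8958740234375), (91.72610473632812, 159.2726593017578), 74.1951675415039) [[427.  128.5]
 [580.2  85.1]
 [605.2 173.3]
 [452.  216.7]]
w2 nest [518. 151.   8.] ((431.3976135253906, -352.2471618652344), (960.4981079101562, 349.4683837890625), 6.7029242515563965) [[ -66.  -234.8]
 [ -25.2 -581.8]
 [ 928.8 -469.7]
 [ 888.  -122.7]]
hotedge [534.9 393.5  38.3]
hotcorner [724.4 309.8  -0.5]
flask [666.2 265.6  48.2]
purple [371.2 203.8  21.4]
```

Sizes match (radii 13.9, 21.0 and 29.1 mm; nest 92 x 159 mm). Small weight first.

```bash
cat >> h.py <<'E'
def st(t=""):
    s=read_state();print(t,round(s['time'],1),np.round(s['eef_pos'],1),'gap',round(s['finger_gap'],1),'F',np.round(s['ft_force'],1),'q',np.round(s['qpos'],2));return s
def swing(d):
    q=np.array(read_state()['qpos']);q[0]+=d;goto_joints(q)
def pick(xy,z,a,up=320):
    movep([*xy,z+50],R(a));movel([*xy,z],max_speed=80);st("at grasp");clamp();s=st("clamped")
    movel([*xy,z+40],max_speed=60);movel([*xy,up],max_speed=200);st("lifted")
def place(xy,z,a,above=60):
    """z: expected TCP height when the object stands"""
    movep([*xy,z+above],R(a));st("above");movel([*xy,z+12],max_speed=100)
    g=movel([*xy,z-4],max_speed=20,guard=6);s=st(f"guard {g}")
    open_gripper();wait(.3);movel([*xy,z+70],max_speed=120);movel([*xy,320],max_speed=250)
E
python3 - <<'E'
from h import *
a=1.35
pick([454.4,335.1],60+12,a)
swing(1.2)
s=st("swung");y=s['tool_rot'][:,1];b=np.arctan2(y[1],y[0])
place([420.6,-271.7],6+12,b)
st("end")
c=camera("wrist");cv2.imwrite("pics/w4.png",c["image"]);np.savez("w4.npz",**c)
E
```

```text
at grasp 5.7 [454.5 335.2  72.1] gap 85.5 F [ 0.1 -0.1  0.3] q [-0.56  0.65 -0.26  1.87  0.26  0.65  0.38]
clamped 6.3 [454.5 335.1  72.5] gap 25.3 F [-1.5 -1.6  9.1] q [-0.56  0.65 -0.26  1.87  0.26  0.65  0.38]
lifted 8.3 [454.1 334.8 318.9] gap 25.0 F [-0.1 -0.4 -1. ] q [-0.5   0.36 -0.33  1.64  0.12  1.17  0.5 ]
swung 10.6 [ 477.2 -301.   318.9] gap 24.9 F [ 0.3  0.6 -1.6] q [ 0.7   0.36 -0.33  1.64  0.12  1.17  0.5 ]
above 11.6 [ 421.8 -272.1   78.9] gap 25.1 F [ 1.   0.5 -0. ] q [ 0.65  0.57 -0.26  2.03  0.26  0.57  0.36]
guard True 12.8 [ 420.6 -271.7   18.5] gap 24.9 F [-1.2 -0.6  9.8] q [ 0.61  0.68 -0.21  2.05  0.31  0.44  0.32]
end 15.5 [ 420.1 -271.4  318.7] gap 85.3 F [-0.5  0.6 -0.1] q [ 0.73  0.25 -0.34  1.79  0.09  1.12  0.52]
```

View pics/w4.png

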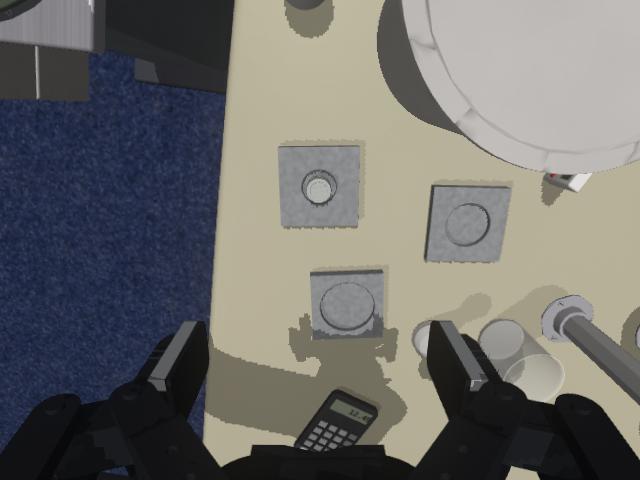

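The small weight stands in its well at (319,188). I'll check its height and centre numerically, go back, re-measure the medium and move it.

```bash
python3 - <<'E'
from h import *
c=dict(np.load("w4.npz"));P=cloud(c)
q,z=top(P,c,30,[420.6,-271.7],40);print("S top",cv2.minEnclosingCircle(q),z)
swing(-1.2)
c=camera("wrist");P=cloud(c)
q,z=top(P,c,60,[457,333],45);(mc,r)=cv2.minEnclosingCircle(q);print("M",mc,r,z)
q,z=top(P,c,36,[460,332],45);print("L",cv2.minEnclosingCircle(q),z)
assert abs(r-21)<1 and np.hypot(mc[0]-457.4,mc[1]-333.2)<4
pick(mc,36+10.5,1.35)
swing(1.2)
s=st("swung");y=s['tool_rot'][:,1];b=np.arctan2(y[1],y[0])
place([604.1,-289.8],6+10.5,b)
st("end")
c=camera("wrist");np.savez("w5.npz",**c);P=cloud(c)
q,z=top(P,c,30,[604.1,-289.8],40);print("M top",cv2.minEnclosingCircle(q),z)
cv2.imwrite("pics/w5.png",c["image"])
E
```

```text
S top ((419.9898681640625, -272.6208801269531), 14.005431175231934) 29.239044548100907
M (457.35723876953125, 333.0836486816406) 21.26395606994629 59.254043282464295
L ((460.6301574707031, 331.7490234375), 29.236026763916016) 35.46554058381702
at grasp 19.4 [457.4 333.2  46.6] gap 85.4 F [ 0.1  0.6 -0.2] q [-0.56  0.7  -0.25  1.88  0.28  0.6   0.36]
clamped 19.9 [457.5 333.2  47.2] gap 39.9 F [-1.8 -2.2 12.7] q [-0.56  0.7  -0.25  1.88  0.28  0.6   0.36]
lifted 22.0 [457.  332.8 319. ] gap 39.2 F [-0.5 -0.3 -2. ] q [-0.49  0.36 -0.34  1.63  0.13  1.17  0.5 ]
swung 24.3 [ 476.4 -304.4  319. ] gap 39.4 F [ 0.7 -0.4 -2.2] q [ 0.71  0.36 -0.34  1.63  0.13  1.17  0.5 ]
above 25.4 [ 604.4 -290.6   78. ] gap 39.8 F [ 0.4  0.5 -2.1] q [ 0.55  0.78 -0.3   1.57  0.28  0.83  0.29]
guard True 26.6 [ 604.1 -289.8   17.3] gap 39.6 F [-1.8  0.8  9.1] q [ 0.53  0.86 -0.28  1.59  0.31  0.74  0.27]
end 29.2 [ 603.6 -289.6  318.4] gap 85.5 F [ 0.6 -0.  -0.7] q [ 0.57  0.55 -0.35  1.34  0.18  1.29  0.37]
M top ((603.6319580078125, -290.67291259765625), 21.048789978027344) 29.280229082348626
```

Medium placed (top at z = 29.3, within 1 mm of the well centre). Large next, moving in to a smaller radius before swinging, to stay clear of the shelf.

```bash
python3 - <<'E'
from h import *
s=read_state();movel([480,-302,320],max_speed=200)
swing(-1.2)
c=camera("wrist");P=cloud(c)
q,z=top(P,c,36,[460,332],50);(mc,r)=cv2.minEnclosingCircle(q);print("L",mc,r,z)
assert abs(r-29)<1 and np.hypot(mc[0]-460.7,mc[1]-332)<4
pick(mc,12+9,1.35)
swing(1.3)
s=st("swung");y=s['tool_rot'][:,1];b=np.arctan2(y[1],y[0])
place([480.4,-419.7],6+9,b)
st("end")
c=camera("wrist");np.savez("w6.npz",**c);P=cloud(c)
q,z=top(P,c,30,[480.4,-419.7],45);print("L top",cv2.minEnclosingCircle(q),z)
cv2.imwrite("pics/w6.png",c["image"])
swing(-1.3)
c=camera("wrist");np.savez("w7.npz",**c);cv2.imwrite("pics/w7.png",c["image"]);st()
P=cloud(c);q,z=top(P,c,12,[461,330],90);print("plate",cv2.minAreaRect(q),cv2.boxPoints(cv2.minAreaRect(q)),z)
E
```

```text
L (460.78082275390625, 331.84161376953125) 29.118915557861328 35.1424334847778
at grasp 34.1 [460.8 331.9  21.1] gap 85.8 F [ 0.1 -0.7 -0.1] q [-0.55  0.74 -0.24  1.88  0.31  0.56  0.35]
clamped 34.5 [461.1 332.1  21.9] gap 55.4 F [-2.8 -1.9 10.8] q [-0.55  0.74 -0.25  1.88  0.31  0.56  0.35]
lifted 36.8 [460.5 331.5 319. ] gap 55.3 F [-0.8  0.2 -5.5] q [-0.47  0.37 -0.35  1.63  0.13  1.17  0.5 ]
swung 39.2 [ 443.3 -354.1  319. ] gap 55.4 F [ 0.3  0.8 -5. ] q [ 0.83  0.37 -0.35  1.63  0.13  1.17  0.5 ]
above 40.2 [ 481.2 -419.9   76.5] gap 55.1 F [ 0.4  0.1 -3.9] q [ 0.81  0.74 -0.28  1.67  0.27  0.77  0.46]
guard True 41.4 [ 480.4 -419.7   16. ] gap 55.6 F [-1.   0.5  7. ] q [ 0.79  0.83 -0.25  1.68  0.3   0.67  0.43]
end 44.0 [ 480.  -419.4  318.5] gap 85.1 F [-0.4 -0.1 -0.1] q [ 0.84  0.49 -0.33  1.44  0.16  1.24  0.55]
L top ((479.76519775390625, -420.4064636230469), 29.036767959594727) 29.1671052870862
 46.8 [533.  349.5 318.4] gap 85.3 F [-0.5 -0.1 -0.7] q [-0.46  0.49 -0.33  1.44  0.16  1.25  0.55]
plate ((460.32965087890625, 328.98907470703125), (48.208980560302734, 119.96268463134766), 76.19747161865234) [[396.3296  319.89075]
 [512.82825 291.2705 ]
 [524.3297  338.0874 ]
 [407.83105 366.70764]] 11.53514298171092
```

View pics/w7.png

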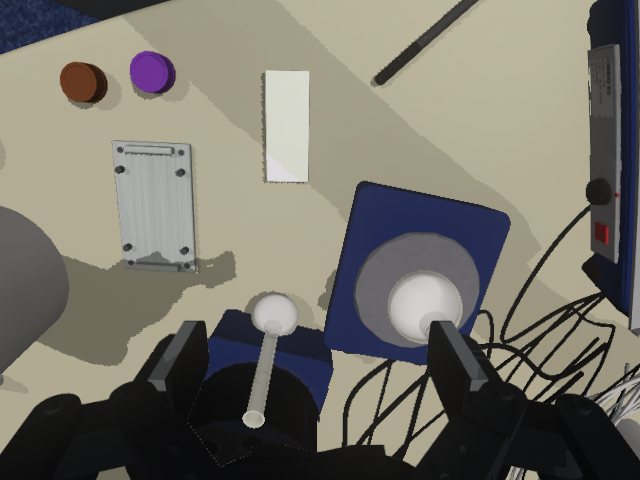

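Weights are done. The plate is a clean white rectangle (265–309, 70–182), measured as 48.2 x 120.0 mm. The nest is at about (155,205). I'll re-measure the nest and move the plate.

```bash
python3 - <<'E'
from h import *
c=dict(np.load("w7.npz"));P=cloud(c)
m=((np.linalg.norm(P[...,:2]-np.array([516,151]),axis=2)<100)&(P[...,2]>4)).astype(np.uint8)
cn=max(cv2.findContours(m,cv2.RETR_EXTERNAL,cv2.CHAIN_APPROX_NONE)[0],key=cv2.contourArea)
q=w(c,cn[:,0].astype(float),8)[:,:2].astype(np.float32);r=cv2.minAreaRect(q);print("nest",r)
assert np.hypot(r[0][0]-516,r[0][1]-151)<4 and abs(max(r[1])-160)<4
n=(np.array(r[0])+[516.1,150.9])/2;th=np.radians((r[2]+74.2)/2) if abs(r[2]-74.2)<3 else 1.295
print(n,th)
p=[460.3,329.0]
movep([*p,60],R(1.33));movel([*p,2],max_speed=60,guard=10);st("at");clamp();st("clamped")
movel([*p,30],max_speed=40);movel([*p,110],max_speed=120);st("lifted")
movel([*n,110],R(th),max_speed=120)
movel([*n,24],max_speed=60);wait(.3)
s=st("above nest")
g=movel([*n,5],max_speed=15,guard=5);st(f"guard {g}")
c=camera("wrist");cv2.imwrite("pics/w8.png",c["image"])
E
```

```text
nest ((515.79736328125, 151.0374298095703), (93.13953399658203, 159.79376220703125), 73.92581939697266)
[515.94868164 150.9687149 ] 1.292641627845827
at 49.0 [460.5 329.1   2.3] gap 85.6 F [0.5 0.7 0. ] q [-0.56  0.77 -0.23  1.88  0.32  0.52  0.32]
clamped 49.4 [460.4 329.1   2.6] gap 46.2 F [-3.6 -2.  11. ] q [-0.56  0.77 -0.23  1.88  0.32  0.52  0.32]
lifted 51.1 [460.  328.7 109.4] gap 45.9 F [-0.3 -1.  -1.3] q [-0.51  0.6  -0.29  1.85  0.25  0.73  0.38]
above nest 54.7 [516.  151.   24.1] gap 45.9 F [-0.1  0.2 -2.1] q [-0.23  0.7  -0.23  1.96  0.31  0.51  0.62]
guard True 55.6 [515.9 151.   10.6] gap 45.7 F [-1.4 -0.4  9.2] q [-0.23  0.73 -0.22  1.96  0.32  0.49  0.61]
```

View pics/w8.png

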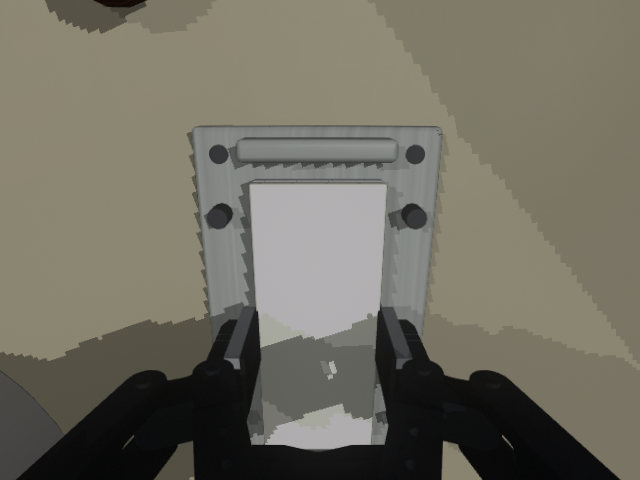

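The plate sits centred between the pins at (220,216) and (414,216), short of the end stop at (317,150), and has made contact at the expected height. Releasing and taking a final check.

```bash
python3 - <<'E'
from h import *
open_gripper();wait(.3)
p=read_state()['eef_pos'];movel([p[0],p[1],100],max_speed=100);movel([p[0],p[1],320],max_speed=250);swing(-.45);wait(.5);st()
c=camera("wrist");P=cloud(c);cv2.imwrite("pics/w9.png",c["image"])
q,z=top(P,c,20,[516,151],58,2.2);print("plate",cv2.minAreaRect(q),z)
d=camera("side")["image"];d=cv2.resize(d[150:370,220:430],None,fx=2.7,fy=2.7);cv2.imwrite("pics/s9.png",d)
E
```

```text
59.9 [398.4 359.4 318.7] gap 85.2 F [-0.8 -0.5  0.6] q [-0.58  0.31 -0.35  1.7   0.11  1.15  0.79]
plate ((515.792236328125, 150.62355041503906), (49.02376174926758, 116.24266052246094), 73.70126342773438) 19.585800556639327
```

View pics/w9.png

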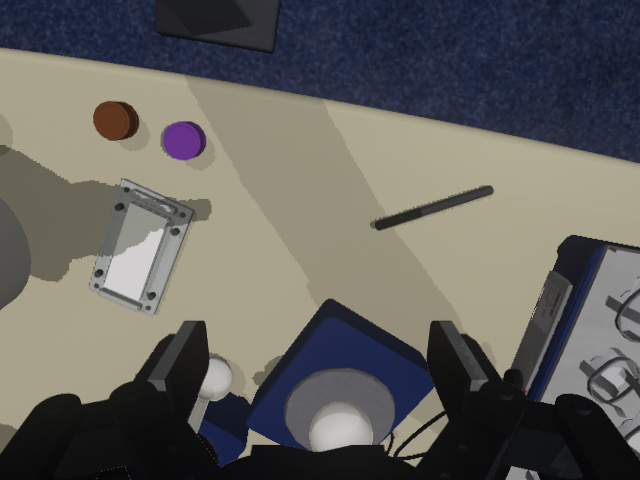

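View pics/s9.png

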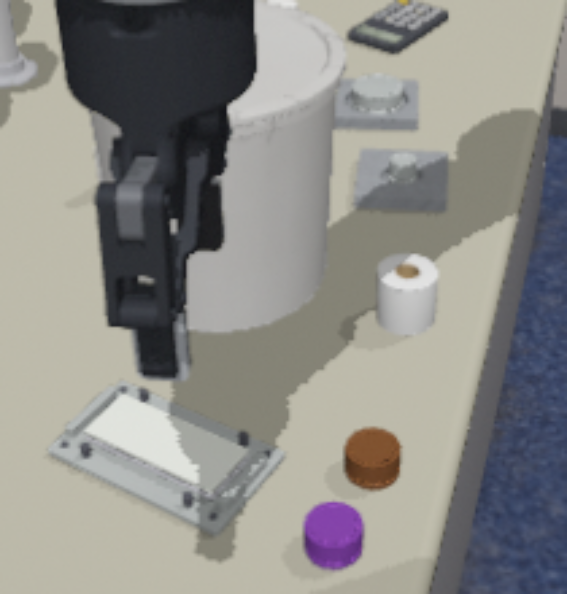

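The plate lies flat in the nest: top at z = 19.6, centred at (515.8, 150.6). The side crop shows the large weight at (378,92), the small at (403,166), and the film roll still standing at (407,293). Handing in.

```bash
python3 -c "
from workcell import *
print(finish_job())"
```

```text
the job is handed in; nothing more can be done
None
```

The three weights are flat in their own wells, the plate lies flat in the nest between the stops and pins, and the job was handed in at about 60 s; I never went near the film roll or the flask, though I only checked the roll in the final picture.

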